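Set the rotor truing gauge's feeler to the first slip and lock it

TASK

Turn the wing thumbscrew on the rotor truing gauge clockwise to bring its feeler down onto the brake rotor, and stop as soon as the thumbscrew's drag clutch first slips. Then swing the lock lever under it clockwise, all the way over, so that the setting holds, let go, and leave the other things on the table where they are.

Things in the scene. Friction and masses are not known exactly. Their poses are not given: they have to be found in the camera images.
- thumb_wing (a point): Middle of the steel wing of the thumbscrew, topmost on the gauge, about 230 mm up. An upright blade 64 mm long (its x axis), 12 mm thick (y), 34 mm high (z), this point half-way up. Its z axis points outward along the screw's axis, which leans 30 degrees from vertical: the tool must lean too. Clockwise seen from outside (a negative turn about z) lowers the feeler; the wing stays at its height.
- thimble_top (a point): On the screw's axis, at the top of the aluminium thimble's flange (54 mm across), 23 mm below thumb_wing along the axis; on it lies the wing's hub disc, 33 mm across, 6 mm thick. Fingers gripping the wing must stay above these. A dark index line each side on hub and flange, square to the wing, line up until the clutch slips.
- screw (a joint): Angle of the thimble (the screw itself), rad: 0 = feeler on the rotor, where it stops dead; negative = that much clockwise turning still to go (starts 0.4 to 1.0 rad short; 1.27 mm of feeler travel per rad). Turning takes about 0.05 N m. Turned back, the wing takes the thimble with it and lifts the feeler off.
- clutch (a joint): Slip of the wing on the thimble, rad, growing clockwise: 0 = index lines in line, not slipped. The drag clutch carries the thimble along until the feeler bears on the rotor; then the wing slips on it at a steady 0.20 N m. About 0.1 to 0.4 rad is a plain first slip; past 0.75 rad the clutch has been overrun.
- lock_post (a point): Middle of the upright grip post at the end of the lock lever: 16 mm diameter, 35 mm long along its z axis (parallel to the screw's axis). It stands on a flat arm (14 mm wide); its upper 28 mm are clear, from 13 mm below this point up. Its y axis points at the screw's axis, 80 mm away; its x axis against the way it is pushed. This point is 44.5 mm lower along the axis than thumb_wing.
- lock (a joint): Angle of the lock lever about the screw's axis, rad: 0 = fully open, 1.05 = locked, against its stop (starts 0 to 0.25). It locks clockwise seen from outside (a negative turn about the post's its z axis), with about 2 N at the post, and stays where it is left. The post's top is 7 mm lower along the axis than thimble_top.
- gauge: Rotor truing gauge of black aluminium, does not move: base 220 x 130 mm (origin under its middle), a deck rising at 30 degrees along +x with a 160 mm brake rotor on it, and at the deck's upper end a column and bridge that carry the screw. The screw's axis leans to the gauge's -x; the feeler meets the rotor 109 mm below thumb_wing along it.
- dish: Bystander: shallow steel dish of spoke nipples, 94 mm across, 22 mm high; origin under its middle.
- cup: Bystander: stainless cup of thumb screws, 72 mm across, 70 mm high; origin under its middle.
- bowl: Bystander: white ceramic bowl holding shoe cleats, 120 mm across, 55 mm high; origin under its middle.
- tire_lever: Bystander: green plastic tire lever lying flat along its x axis, 118 mm long, 20 mm wide; origin under its middle.

How it is judged (in metres and radians):
On the way, in this order (a step that is already met when the one before it is completed fails the run):
1. the feeler bears on the rotor and the clutch has slipped, the lock lever still open (value of joint screw above -0.1 rad and value of joint clutch above 0.06 rad and value of joint lock below 0.6 rad), for 0.2 s.
2. the lock lever is swung over (value of joint lock above 0.9 rad), for 0.2 s.
At the end, for the whole second after the job is handed in: The screw is within 0.1 rad of full contact with the rotor, the wing has slipped on the thimble by 0.06 to 0.75 rad, and the lock lever is past 0.9 rad of its 1.05 rad swing (value of joint screw above -0.1 rad and value of joint clutch between 0.06 and 0.75 rad and value of joint lock above 0.9 rad); the robot touches nothing.
It fails at once if the clutch is overrun: the wing slips more than 0.75 rad either way (value of joint clutch above 0.75 rad or value of joint clutch below -0.75 rad).
It fails at once if a bystander is shifted more than 30 mm (distance of any of dish, cup, bowl, tire_lever from where it was at the start of the episode above 0.03 m).
It also fails if it takes over 51 s, if anything falls off the work surface, if the arm or the gripper's body presses on something with over 40 N, if the wrist force passes 120 N, or if a joint passes its speed limit or range.

ROBOT

A 6-joint arm with a two-finger parallel gripper is mounted at the origin on the work surface. World frame = base frame: x ahead of the robot, y to its left, z up, the work surface at z = 0. Lengths are in mm, angles in rad, forces in N, time in s.
With the tool pointing down it reaches from about 375 to 900 mm from the base axis. Payload 3.1 kg.
Tool frame: the origin (TCP) lies on the centre line of the jaws, within the pads' length; the fingertips stand 22 mm ahead of it and the grasp point (between the pads) lies 3 mm ahead of it; z points along the fingers, y is the line along which they close (so a half turn about z gives the same grasp; the last joint's range is limited). The gripper opens to 87 mm and grips with 3 to 60 N. Pads are 19 mm wide; open, the fingers measure 117 mm over their backs; the gripper's body (75 mm by 190 mm) begins 51 mm behind the grasp point.
Start: joints at [1.143, 0.527, 1.433, -0, 1.181, -0.178], TCP at [154.466, 605.588, 244.548] pointing down, gripper open.
Joint ranges: [-3.08, 3.08], [-0.75, 2.2], [0.22, 2.44], [-1.43, 4.57], [0, 2.65], [-2.85, 2.85]. Speed limits (rad/s): [2.79, 2.79, 3.14, 3.14, 3.14, 3.14].

INTERFACE

Orientations are given as a rotation vector (axis times angle).
In Python, from rig import manip, hand, solver, vision, ticket, get_t, get_q, get_qd, get_joint_torque, get_position, get_tool_rot, get_contact_force, get_moment, get_width, get_grip_force gives the robot as it stands. The module is installed in compiled form; this text tells all that it offers. Calls block until the motion is done:
- manip.goto(position, orientation): joint-space move of the TCP to a pose.
- manip.line_to(position, orientation=None, v=150, force_limit=None): straight line of the TCP; orientation=None keeps the orientation; v is the mean speed in mm/s. With force_limit (N) it stops when the force on the tool has changed by that much, and returns True; else False.
- manip.set_joints(angles): joint-space move.
- hand.grip(opening): finger opening in mm; the grip force is fixed at half the most; returns when the fingers have stopped.
- manip.sleep(seconds).
- solver.ik(position, orientation): joint angles nearest the present ones, or None.
- vision.snapshot(name): name is "scene" or "top" or "wrist"; returns the picture (480x640x3 uint8, blue, green, red); there is no depth.
- vision.camera_model(name): a dict with "fx", "fy", "cx", "cy" (pixels), "dist" ([k1, k2, p1, p2, k3] as OpenCV has them; the pictures are not rectified), "R" (3x3) and "t" (3): a world point X has camera coordinates R X + t. Camera axes: x right, y down, z forward; pixel columns grow to the right and rows downward; lengths in mm; the calibration is good to about 2 mm. A picture is of the moment at which its call begins: read the wrist's pose just before it. camera_model takes no time and is no camera call; for the wrist camera it gives the pose at the moment of the call.
A pose or a line that the arm cannot do raises manip.IKError and nothing moves.
- ticket.close_job(): hands the job in; it is judged then, once.
Readings, each from a call of its own:
- get_t(): time.
- get_q(): joint angles.
- get_qd(): joint speeds.
- get_joint_torque(): joint torques, N m.
- get_position(): TCP position.
- get_tool_rot(): TCP orientation.
- get_contact_force(): force on the tool from outside, world axes, zero at the start.
- get_moment(): the same for the moment, N m.
- get_width(): finger opening in mm.
- get_grip_force(): force on a finger pad.
Only numpy, scipy, OpenCV 4.12 (cv2) and the standard library are available. Lean on these libraries where they do the work, as an engineer would, in place of code of your own. Each camera call takes 0.05 s, during which the arm holds its last target. There are 200 camera calls.

## Working session

There is one attempt and no reset: what is moved stays moved. The work goes in short steps, each a Python script; the robot and the scene stay as the last script left them, time stands still between calls to the robot, and variables do not carry over. Pictures are saved under pics/ and viewed, at most 10 in all, crops included, and the job is handed in when it is done.

```bash
mkdir -p pics; python3 - <<'E'
from rig import *
import cv2,numpy as np
for n in ("scene","top"):
    cv2.imwrite(f"pics/{n}0.png",vision.snapshot(n))
    m=vision.camera_model(n);R=np.array(m["R"]);print(n,m["fx"],m["cx"],m["cy"],m["dist"],-R.T@np.array(m["t"]),R.round(3).tolist())
print(get_t())
E
```

```text
scene 551.724856360552 305.6125428619747 239.7566074632725 [-0.0745682  0.         0.         0.         0.       ] [1206.48650627 -183.69765968 1067.61515344] [[0.332, 0.943, -0.002], [0.758, -0.267, -0.595], [-0.562, 0.196, -0.804]]
top 446.0484457056651 321.82073804646285 232.90789024792292 [0.01835498 0.         0.         0.         0.        ] [429.28361971  54.23344588 960.74604795] [[0.011, -1.0, -0.001], [-0.985, -0.01, -0.174], [0.174, 0.003, -0.985]]
0.1
```

View pics/scene0.png

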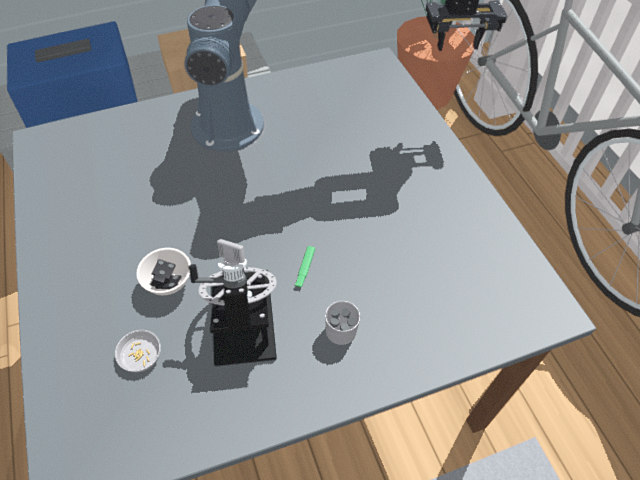

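View pics/top0.png

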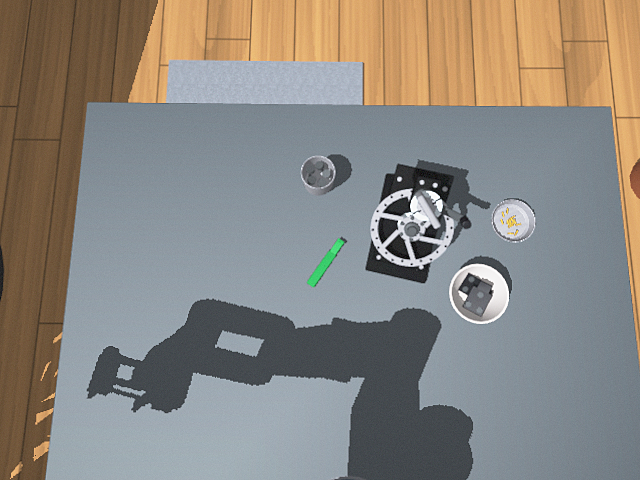

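The gauge's deck rises away from the robot. The wing is at scene (231,252) / top (430,210), and the black lock post is at scene (193,272) / top (466,223). I'll enlarge both views for exact pixels.

```bash
python3 - <<'E'
import cv2,numpy as np
a=cv2.imread("pics/scene0.png")[230:380,180:290];b=cv2.imread("pics/top0.png")[155:290,360:490]
a=cv2.resize(a,None,fx=4,fy=4,interpolation=cv2.INTER_CUBIC)[:600,:360];b=cv2.resize(b[:,:110],None,fx=4,fy=4,interpolation=cv2.INTER_CUBIC)
c=np.zeros((600,800,3),np.uint8);c[:,:360]=a;c[:540,360:800]=b;cv2.imwrite("pics/crop.png",c)
E
```

```text
(no output)
```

View pics/crop.png

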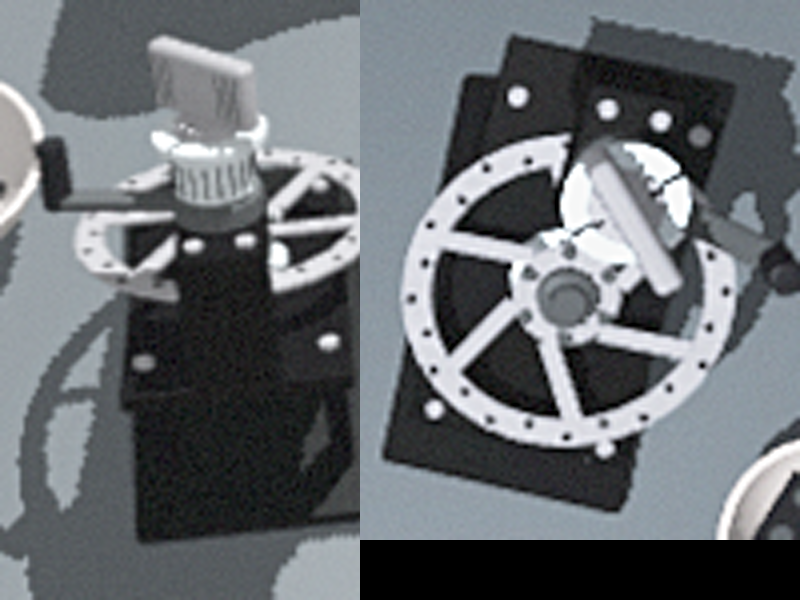

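```bash
cat > h.py <<'E'
from rig import *
import cv2,numpy as np
from scipy.spatial.transform import Rotation as Ro
def ray(m,p):
    K=np.array([[m["fx"],0,m["cx"]],[0,m["fy"],m["cy"]],[0,0,1]])
    u=cv2.undistortPoints(np.array([[p]],float),K,np.array(m["dist"],float))[0,0]
    R=np.array(m["R"]);d=R.T@np.r_[u,1];return -R.T@np.array(m["t"]),d/np.linalg.norm(d)
def plane(m,p,z):
    c,d=ray(m,p);return c+d*(z-c[2])/d[2]
def tri(rs):
    A=sum(np.eye(3)-np.outer(d,d) for c,d in rs);b=sum((np.eye(3)-np.outer(d,d))@c for c,d in rs)
    x=np.linalg.solve(A,b);return x,max(np.linalg.norm(np.cross(x-c,d)) for c,d in rs)
def proj(m,X):
    K=np.array([[m["fx"],0,m["cx"]],[0,m["fy"],m["cy"]],[0,0,1]])
    return cv2.projectPoints(np.array([X],float),cv2.Rodrigues(np.array(m["R"]))[0],np.array(m["t"],float),K,np.array(m["dist"],float))[0][0,0]
E
python3 - <<'E'
from h import *
S=vision.camera_model("scene");T=vision.camera_model("top")
s=lambda u,v:ray(S,(180+(u-1.5)/4,230+(v-1.5)/4)); tp=lambda u,v:(360+(u-361.5)/4,155+(v-1.5)/4)
for n,a,b in(("mid",(204,56),(637,226)),("e1",(250,71),(602,162)),("e2",(157,40),(672,288)),("post",(50,143),(781,260))):
    x,e=tri([s(*a),ray(T,tp(*b))]);print(n,x.round(1),round(e,1))
c=[plane(T,tp(*p),10) for p in((385,460),(615,512),(462,76))];print(np.round(c,1).tolist())
d=c[0]-c[1];print("yaw near edge (gauge y)",np.degrees(np.arctan2(d[1],d[0]))-90,np.linalg.norm(d)); d=c[2]-c[0];print(np.degrees(np.arctan2(d[1],d[0])),np.linalg.norm(d))
E
```

```text
mid [ 594.  -117.6  245.9] 1.1
e1 [ 617.8 -101.2  257.7] 1.3
e2 [ 570.1 -134.5  235.4] 0.3
post [ 588.6 -193.   202.8] 2.3
[[518.8, -37.6, 10.0], [492.6, -159.2, 10.0], [732.1, -81.6, 10.0]]
yaw near edge (gauge y) -12.175508555275286 124.39511422133376
-11.649761156425612 217.79981648873962
```

```bash
cat >> h.py <<'E'
yaw=np.radians(-12)
gx=np.array([np.cos(yaw),np.sin(yaw),0]);a=np.cos(np.pi/6)*np.array([0,0,1])-.5*gx
v=np.array([-np.sin(yaw),np.cos(yaw),0]);u=np.cross(v,a)
def rot(th):
    "tool z=-a, tool x at angle th about a from u (uphill)"
    x=np.cos(th)*u+np.sin(th)*v;z=-a
    return Ro.from_matrix(np.c_[x,np.cross(z,x),z]).as_rotvec()
E
python3 - <<'E'
from h import *
W=np.array([602.3,-119.4,231.2])
for d in(43,223):
    q=solver.ik(W+150*a,rot(np.radians(d)));print(d,None if q is None else np.round(q,2))
    q=solver.ik(W+10*a,rot(np.radians(d-75)));print(d,None if q is None else np.round(q,2))
E
```

```text
43 [-0.47  0.1   1.85  0.21  0.69  0.43]
43 [-0.43  0.38  1.86  0.29  0.4   1.67]
223 [-0.47  0.1   1.85  0.21  0.69 -2.71]
223 [-0.43  0.38  1.86  0.29  0.4  -1.47]
```

```bash
python3 - <<'E'
from h import *
W=np.array([602.3,-119.4,231.2])
manip.goto(W+150*a,rot(np.radians(43)));hand.grip(45)
m=vision.camera_model("wrist");im=vision.snapshot("wrist");cv2.imwrite("pics/w1.png",im)
np.save("w1.npy",m,allow_pickle=True)
for n,k in(("wingtop",17),("thim",-23)):print(n,proj(m,W+k*a))
t=np.radians(43);d=np.cos(t)*u+np.sin(t)*v
print(proj(m,W+17*a+32*d),proj(m,W+17*a-32*d),get_t(),get_moment(),get_contact_force())
E
```

```text
wingtop [319.89561686 241.19497948]
thim [319.92283582 228.67066266]
[319.91421318 199.18818929] [319.87799072 280.67874734] 3.9667 [-0.00870941  0.46532918  0.0397476 ] [-0.08724928  0.36252592  1.0502991 ]
```

View pics/w1.png

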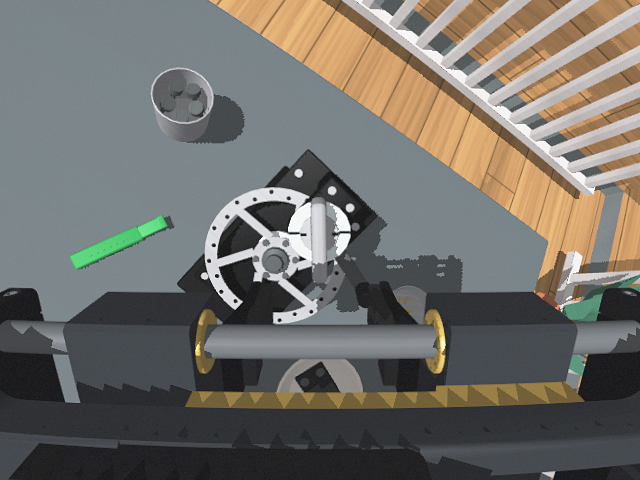

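The wing's top edge spans (319,197) to (319,280), matching the prediction to about 1 mm. The index lines at (295,232) and (345,232) are in line. Next I descend and grip.

```bash
python3 - <<'E'
from h import *
W=np.array([602.3,-119.4,231.2])
print(manip.line_to(W+10*a,v=100,force_limit=15))
rd=lambda:(round(get_t(),2),np.round(get_q()[5],3),round(get_joint_torque()[5],3),round(float(np.dot(get_moment(),a)),3),np.round(get_contact_force(),1))
print(rd());hand.grip(5);print(get_width(),get_grip_force());print(rd())
np.save("q0.npy",get_q())
for i in range(5):
    q=np.array(get_q());q=np.load("q0.npy");q[5]+=.06*(i+1);manip.set_joints(q);print(rd())
E
```

```text
False
(5.52, np.float64(0.36), np.float64(0.039), 0.051, array([-0.3,  0.2,  0.1]))
11.618468704461815 29.938851417973638
(6.18, np.float64(0.36), np.float64(0.015), 0.014, array([-1.2,  2.4,  0.8]))
(6.43, np.float64(0.419), np.float64(0.037), -0.009, array([-1.5,  0.9,  0.1]))
(6.68, np.float64(0.478), np.float64(0.034), -0.032, array([-0.3,  0.2,  0.1]))
(6.93, np.float64(0.538), np.float64(0.034), 0.065, array([-0.7, -1.6,  0.9]))
(7.18, np.float64(0.597), np.float64(0.037), 0.092, array([-0.7, -3.4, -0.7]))
(7.43, np.float64(0.657), np.float64(0.04), 0.008, array([ 0.2, -3.7, -0.2]))
```

```bash
python3 - <<'E'
from h import *
q=np.load("q0.npy");hit=0
for i in range(5,19):
    q[5]=np.load("q0.npy")[5]+.06*(i+1);manip.set_joints(q)
    tq=get_joint_torque()[5];mo=[]
    for _ in range(4): mo.append(float(np.dot(get_moment(),a)));manip.sleep(.02)
    print(i+1,round(get_q()[5],3),round(tq,3),round(np.mean(mo),3),np.round(get_contact_force(),1),round(get_width(),1))
    hit+=tq>.12
    if hit>=3 : break
print(get_t())
E
```

```text
6 0.718 0.023 -0.002 [-0.6 -4.6  0.6] 11.9
7 0.778 0.028 -0.005 [-0.7 -5.7  0.5] 11.8
8 0.838 0.028 -0.01 [-1.4 -6.1 -0.6] 12.0
9 0.898 0.029 -0.005 [-0.9 -7.9 -0.3] 12.3
10 0.958 0.029 0.03 [-1.7 -7.4  0.5] 11.6
11 1.018 0.029 0.048 [-1.7 -7.9  0.5] 11.7
12 1.078 0.029 0.014 [-1.5 -8.3  0.7] 11.8
13 1.138 0.072 0.06 [-2.6 -9.7 -0.1] 11.6
14 1.198 0.084 0.081 [ -3.6 -10.1   0.5] 12.0
15 1.258 0.086 0.068 [ -2.8 -10.5  -0.1] 11.5
16 1.318 0.087 0.065 [ -3.7 -11.6   0.2] 11.8
17 1.378 0.088 0.063 [ -4.5 -12.4   0.7] 12.1
18 1.438 0.088 0.094 [ -5.2 -12.    1.3] 12.1
19 1.498 0.088 0.08 [ -4.9 -13.3   1.3] 11.8
11.8667
```

```bash
python3 - <<'E'
from h import *
hand.grip(45)
W=np.array([602.3,-119.4,231.2])
print(manip.line_to(W+110*a,v=120,force_limit=20))
m=vision.camera_model("wrist");im=vision.snapshot("wrist");np.save("w2.npy",m,allow_pickle=True)
p=proj(m,W-10*a);pp=[proj(m,W-27*a+80*(np.cos(t)*u+np.sin(t)*v)-0*a) for t in np.radians([-100,-90])];print(p,pp,get_t())
x,y=int(p[0]),int(p[1]);c=im[max(y-90,0):y+110,x-130:x+130]
cv2.imwrite("pics/w2.png",cv2.resize(c,None,fx=3,fy=3,interpolation=cv2.INTER_CUBIC)[:600,:800])
cv2.imwrite("pics/w2full.png",im)
E
```

```text
False
[320.36254205 244.77888916] [array([423.59106151, 216.85605487]), array([419.40043208, 199.39038475])] 13.75
```

View pics/w2.png

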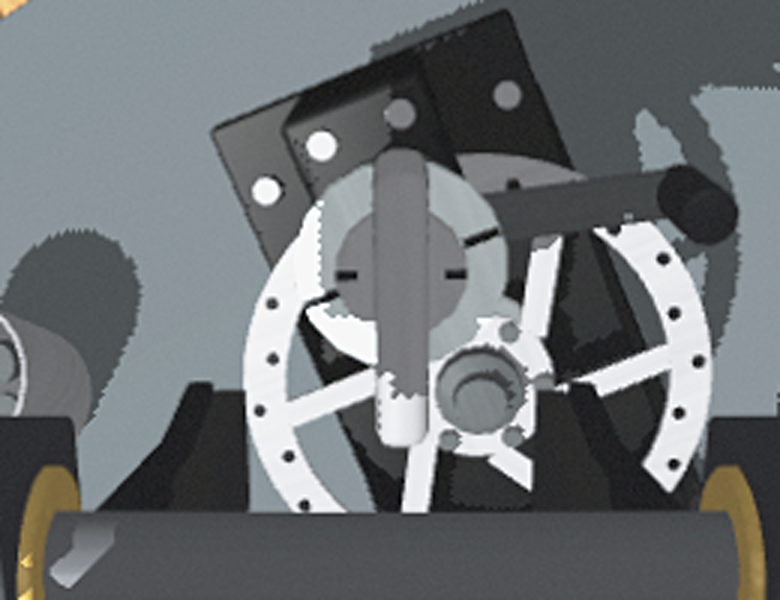

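Hub lines at (345,274) and (455,274) versus flange lines at (325,298) and (480,237) give a slip of about 0.38 rad with the feeler on the rotor, a plain first slip. The top of the post is at crop (712,215), which is wrist pixel (427,226). Next I push the lever with closed fingers along an arc.

```bash
python3 - <<'E'
from h import *
W=np.array([602.3,-119.4,231.2])
m=np.load("w2.npy",allow_pickle=True).item()
c,d=ray(m,(427.3,225.7));P=c+d*((W-27*a-c)@a)/(d@a);r=P-W;ph=np.arctan2(r@v,r@u);print("post",np.degrees(ph),np.hypot(r@u,r@v))
def pose(t,h):return W+80*(np.cos(t)*u+np.sin(t)*v)+h*a,rot(t+np.pi)
H=-23;off=np.radians(17)
hand.grip(0);print(get_width())
t0=ph+off+np.radians(12)
manip.goto(*pose(t0,70));print(np.round(get_q(),2))
print(manip.line_to(*pose(t0,H),v=100,force_limit=10),get_t())
for k in range(1,17):
    t=t0-np.radians(3*k)
    hit=manip.line_to(*pose(t,H),v=40,force_limit=12)
    print(k,hit,np.round(get_contact_force(),1),round(float(get_contact_force()@(-np.sin(t)*u+np.cos(t)*v)),1))
    if hit:break
print(get_t())
vv=vision.snapshot("top")[155:290,360:490];cv2.imwrite("pics/t2.png",cv2.resize(vv,None,fx=4,fy=4))
E
```

```text
post -105.18987296277264 82.17268762661413
0.44859195064911134
[-0.6   0.28  1.81  0.35  0.59 -0.88]
False 17.925
1 False [ 0.1  0.7 -0.4] -0.1
2 False [ 1.3 -0.1 -0.3] 1.0
3 False [ 0.9 -0.2  0.3] 1.0
4 False [ 0.4 -0.3 -0.2] 0.2
5 False [-0.7 -0.7 -0.9] -0.9
6 False [-0.3 -0.2 -0.5] -0.5
7 False [ 0.9 -0.8  0.3] 1.1
8 False [ 1.3 -0.4  0.6] 1.5
9 False [ 0. -1.  1.] 0.9
10 False [ 0.5 -0.2 -0.2] 0.3
11 False [-0.2  0.2  0.3] -0.1
12 False [ 0.2 -1.1  0.3] 0.9
13 False [-0.6 -0.6 -1. ] -0.5
14 False [-1.  -0.8  0.4] -0.0
15 False [ 0.5 -0.1  0.6] 0.6
16 False [ 0.6 -0.9 -0.3] 0.8
22.0583
```

View pics/t2.png

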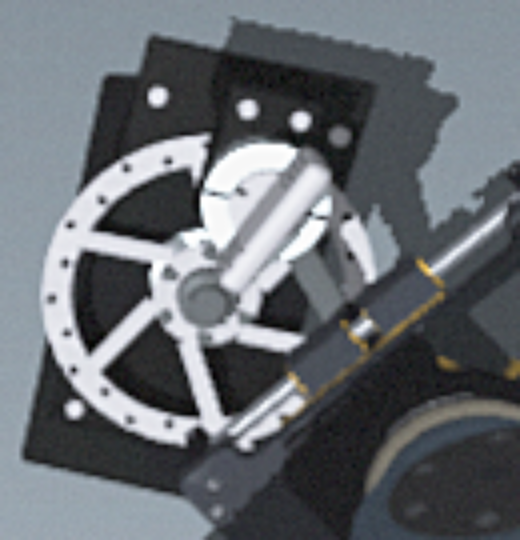

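The lever arm now points to (330,300), so it is swinging with the fingers. I'll continue to the stop.

```bash
python3 - <<'E'
from h import *
W=np.array([602.3,-119.4,231.2])
def pose(t,h):return W+80*(np.cos(t)*u+np.sin(t)*v)+h*a,rot(t+np.pi)
H=-23;t0=np.radians(-105.19+29-48)
for k in range(1,15):
    t=t0-np.radians(2.5*k)
    hit=manip.line_to(*pose(t,H),v=40,force_limit=12)
    f=float(np.array(get_contact_force())@(-np.sin(t)*u+np.cos(t)*v));print(k,hit,round(np.degrees(t),1),round(f,1))
    if hit or f>12:break
b=t+np.radians(10)
manip.line_to(*pose(b,H),v=60);manip.line_to(*pose(b,120),v=150)
print(get_t(),np.round(get_contact_force(),1))
m=vision.camera_model("wrist");im=vision.snapshot("wrist");cv2.imwrite("pics/w3.png",im)
for l in(-105.2,-105.2-46,-165):print(l,proj(m,W-27*a+80*(np.cos(np.radians(l))*u+np.sin(np.radians(l))*v)))
E
```

```text
1 False -126.7 0.4
2 False -129.2 0.3
3 False -131.7 0.3
4 False -134.2 1.0
5 False -136.7 1.3
6 False -139.2 2.1
7 False -141.7 7.8
8 False -144.2 12.1
25.5917 [-0.2 -0.1 -0. ]
-105.2 [370.30937463 223.98163387]
-151.2 [291.20538645 231.98479627]
-165 [268.61947126 222.34706133]
```

View pics/w3.png

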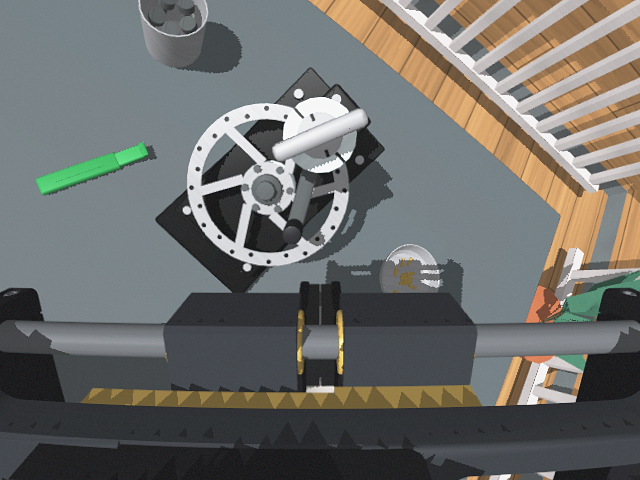

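The post top is at (292,232), which is -151° about the axis. It was at -105° before the push and met a hard stop, so the lever is fully over. The wing and the things in view look undisturbed, and the gripper is clear.

```bash
python3 - <<'E'
from rig import *
print(ticket.close_job(),get_t())
E
```

```text
the job is handed in; nothing more can be done
the job is handed in; nothing more can be done
```

I turned the thumbscrew until its clutch slipped about 0.38 rad with the feeler on the rotor, swung the lock lever over to its stop, moved the gripper clear and handed the job in at about 26 s; no verdict was shown.

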